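Open the stock tote's gate and hold it wide

TASK

Squeeze the tote's two catches fully in, one after the other: first the one that is not in front of the bottle in the tote, and only then the one in front of the bottle. Then swing the gate by its handle out past its detent until it stands wide open, square to the tote's front or a little further, and finish while still holding it there, because its spring would pull it back. Leave the bottle and everything else on the counter and in the tote where it stands.

Things in the scene. Friction and masses are not known exactly. Their poses are not given: they have to be found in the camera images.
- tote: Open-topped grey tote screwed to the counter, 180 deep (x) by 220 wide (y) by 120 mm high, walls 5 mm. Origin under its centre on the counter, z up. The slatted metal gate closes its -x face, towards the robot: hinge at the +y end, handle near the -y end. A beam (28 mm deep, top at 118 mm) over the opening carries two catches. A thin plate with the detent ball lies before the hinge end.
- catch_hinge_grip (a point): Centre of the hinge-end catch (tote frame x -76, y +50, z 142 mm), midway between two upright black tabs that face one another along tote y: 22 mm wide (x), 6 thick, from 4 to 40 mm above the beam; the point is 24 mm above it. 44 mm over their outsides, 24 mm when squeezed. They are linked and close evenly on this point. About 5 N moves them; once squeezed they stay so when let go.
- catch_handle_grip (a point): Centre of the other, identical catch at the gate's handle end (tote frame x -76, y -50, z 142 mm). Each catch withdraws a small steel bolt that stands 26 to 34 mm before (-x of) this point, up to 129 mm above the counter.
- catch_hinge (a joint): Inward travel (m) of each tab of the hinge-end catch: about 0 at rest, 0.010 fully squeezed; its end of the gate is free from about 0.0075.
- catch_handle (a joint): The same for the handle-end catch.
- gate (a joint): Gate angle (rad): 0 shut, growing as the handle end swings out towards the robot (clockwise seen from above), 1.57 square to the tote's front, stop at 1.85. It swings once both catches are in. A spring-ball detent resists from about 0.55 and is past by 1.0 (some 3 to 4 N at the handle). A return spring pulls it shut all the way (about 2 N at the handle when wide).
- gate_handle (a point): On the axis of the gate's handle: an upright round steel post, 16 mm across, 38 to 150 mm above the counter, 55 mm in front of the gate's plane and 165 mm along it from the hinge. The point is 125 mm up and moves with the gate. A bracket below 51 mm joins the post to the gate; above that it stands free. Gate panel: 8 mm thick, top at 101 mm, with two small pins up to 122 mm.
- gate_hinge (a point): Point on the gate's upright hinge axis, 125 mm above the counter. The handle circles it at 174 mm.
- bottle_mid (a point): Centre, half-way up, of the amber sauce bottle with black cap, 54 mm across and 150 mm tall, standing upright in the tote behind either the hinge-end catch (tote y about +50 mm) or the handle-end catch (about -50 mm).
- carton_mid (a point): plain cardboard carton 60 x 55 x 75 mm, in the tote, in the half where the bottle is not. Bystander to be left alone; the point is its centre, half-way up.
- can_mid (a point): steel can, 66 mm across, 90 mm tall, beside the tote's handle end. Bystander to be left alone; the point is its centre, half-way up.
- jar_mid (a point): glass jar, 72 mm across, 100 mm tall, beside the tote's hinge end. Bystander to be left alone; the point is its centre, half-way up.
- tin_mid (a point): flat tin, 50 mm across, 45 mm tall, in front of the tote beyond the gate's handle end. Bystander to be left alone; the point is its centre, half-way up.
- bowl_mid (a point): white bowl, 120 mm across, 50 mm tall, well beyond the tote's handle end. Bystander to be left alone; the point is its centre, half-way up.
- flask_mid (a point): green bottle, 60 mm across, 160 mm tall, well beyond the tote's hinge end. Bystander to be left alone; the point is its centre, half-way up.
Not all that is in view belongs to the job. Of the things shaped like the part that bears bottle_mid, the amber glass one is meant.

How it is judged:
By the outcome, as a careful person would: the job done as asked, in the order asked, and still so for the second after the job is handed in, while the arm keeps its last pose, push and grip.
It also fails if it takes over 58 s, if anything falls off the work surface, if the arm or the gripper's body presses on something with over 40 N, if the wrist force passes 120 N, or if a joint passes its speed limit or range.

ROBOT

A 6-joint arm with a two-finger parallel gripper is mounted at the origin on the work surface. World frame = base frame: x ahead of the robot, y to its left, z up, the work surface at z = 0. Lengths are in m, angles in rad, forces in N, time in s.
With the tool pointing down it reaches from about 0.35 to 0.775 m from the base axis. Payload 5.5 kg.
Tool frame: the origin (TCP) lies where the fingers leave the gripper's body, on its centre line; the fingertips stand 73 mm ahead of it and the grasp point (between the pads) lies 54 mm ahead of it; z points along the fingers, y is the direction in which the jaws open and shut (so a half turn about z gives the same grasp; the last joint's range is limited). The gripper opens to 85 mm and grips with 20 to 120 N. Pads are 22 mm wide; open, the fingers measure 114 mm over their backs; the gripper's body (76 mm by 85 mm) begins 54 mm behind the grasp point. The pads swing forward as they close: fully open they stand 13 mm farther back than shut.
Start: joints at [-1.337, 0.313, 0.046, 1.304, 0, 1.431], TCP at [0.21, -0.535, 0.304] pointing down, gripper open.
Joint ranges: [-2.76, 2.76], [-0.86, 1.69], [-1.03, 1.26], [-2.2, 2.34], [-1.47, 1.5], [-3.14, 3.14]. Speed limits (rad/s): [2.57, 2.57, 3.14, 3.14, 3.14, 3.14].

INTERFACE

Orientations are given as a unit quaternion [w, x, y, z].
In Python, from workcell import env, read_camera, job, cut_out gives the robot as it stands.
- The arm moves only by the tool servo_tool, never from a script. Its argument "deltas" is a list of rows, each an object of numbers: "dx", "dy", "dz": the shift along the world's x, y, z in mm; "rx", "ry", "rz": the turn, a rotation vector about the world's x, y, z in rad; "fingers": the closure, from -1 (fully open) to 1 (shut). A call has 1 to 8 rows; each row shifts and turns the commanded pose from where the row before left it; what a row does not reach is not made up. A row lasts 1/10 s, in which the tool goes at most 50 mm and 8.59 degrees, less where a joint would pass 70% of its speed; a pose out of reach is approached as far as the arm can. A call is refused whole if a number of a shift passes 50 or a number of a turn 0.15, either way. A call with a gripper value outside its range is refused whole. The fingers move at their own pace and stop on an object; "newtons" is the grip in N (left out, the last holds). Time passes only in rows, so rows that do not move let the fingers close. It gives the time, the measured TCP pose, the force and the opening at its end, in the units of the state.
- env.get_state(): the state, without advancing time (a new reading comes with each control period).
- read_camera(name): name is "scene" or "side" or "wrist"; returns a dict with "img" (420x560x3 uint8, red, green, blue), "intrinsics" (3x3 intrinsics, pixels), "k1" (the pictures are not rectified: a ray, as slopes to the right and down, at radius r is drawn at 1 + k1 r^2 times it, then the intrinsics apply), "extrinsics" (4x4, takes a point from camera to world coordinates); the wrist camera has in their place "hand_eye" (4x4, takes a point from camera to tool coordinates, whose origin is the TCP and whose axes are the flange's). Camera axes: x right, y down, z forward; pixel columns grow to the right and rows downward; lengths in m; the calibration is good to about 2 mm. A picture is of the moment at which its call begins: read the wrist's pose just before it. There is no depth.
- job.hand_in(): hands the job in, once; it reports no verdict.
Trained networks look in the newest picture that a camera, given by its name, has taken for a name from the list of things; names that differ only in an ending like _2 or _b are one class to them, and where a whole thing is asked for, a point or a joint stands for the part that bears it (a point fixed in the world has none). Each returns a list of dicts, best first, with "confidence" (0 to 1); they miss things now and then, are a little off and sometimes report something else, mostly with a low value. They report only what shows in the picture. A call takes as long as a camera call. They do not tell look-alikes from the thing itself.
- cut_out(target, camera): "region" (420x560 bool, what is visible of it) and "extent" ([left, top, right, bottom] in pixels, round what is visible of it).
The state is a dict: "clock": time; "joint_pos": joint angles; "qvel": joint speeds; "tau": joint torques, N m; "tcp_pos": TCP position; "orientation": TCP orientation; "wrist_force": force on the tool from outside, world axes, zero at the start; "ft_torque": the same for the moment, N m; "finger_gap": finger opening in m.
Only numpy, scipy, OpenCV 4.12 (cv2) and the standard library are available. Lean on these libraries where they do the work, as an engineer would, in place of code of your own. Each camera call takes 0.05 s, during which the arm holds its last target. There are 200 camera calls.

## Working session

There is one attempt and no reset: what is moved stays moved. The work goes in short steps, Python scripts to look and compute and a tool call to move; the robot and the scene stay as the last step left them, time stands still between calls to the robot, and variables do not carry over. Pictures are saved under pics/ and viewed, about 8 in all and at most 12, crops included, and the job is handed in when it is done.

Besides the shell and the picture viewer there is one more tool, called after "Emit:" as name(argument=value, ...), one argument or row to a line, values as JSON. servo_tool: Moves the arm, as the interface text tells. Its arguments: {"type":"object","properties":{"deltas":{"type":"array"},"newtons":{"type":"number"}},"required":["deltas"]}

```bash
mkdir -p pics; ls; cat > h.py <<'E'
import numpy as np, cv2
from workcell import env, read_camera, job, cut_out
def snap(cam,fn=None):
    s=env.get_state(); c=read_camera(cam)
    if fn: cv2.imwrite('pics/'+fn,c['img'][:,:,::-1])
    c['s']=s; return c
E
python3 - <<'E'
from h import *
s=env.get_state(); print({k:np.round(v,3) for k,v in s.items()})
ims=[]
for n in ['scene','side']:
    c=snap(n); ims.append(c['img'][:,:,::-1]); print(n,c['intrinsics'],c['k1'],np.round(c['extrinsics'],4).tolist())
    for t in ['tote','catch_hinge','catch_handle','gate','gate_handle','bottle_mid','carton_mid','can_mid','jar_mid','tin_mid']:
        print(t,[(round(float(d['confidence']),2),np.round(d['extent']).tolist(),int(d['region'].sum())) for d in cut_out(t,n)][:3])
    cv2.imwrite(f'pics/{n}0.png',c['img'][:,:,::-1])
E
```

```text
pics
{'clock': np.float64(0.0), 'joint_pos': array([-1.337,  0.314,  0.045,  1.304,  0.   ,  1.431]), 'qvel': array([ 0.   ,  0.001,  0.001,  0.   , -0.001, -0.   ]), 'tau': array([-0.0000e+00, -4.8063e+01,  2.9853e+01,  1.9000e-02, -0.0000e+00,
        0.0000e+00]), 'tcp_pos': array([ 0.21 , -0.535,  0.303]), 'orientation': array([-0.001,  0.983,  0.186, -0.   ]), 'wrist_force': array([ 0.299, -0.252, -0.586]), 'ft_torque': array([-0.009,  0.016,  0.011]), 'finger_gap': np.float64(0.085)}
scene [[394.115814     0.         276.57244622]
 [  0.         394.115814   213.36670788]
 [  0.           0.           1.        ]] -0.07072072248558336 [[-0.547, 0.6905, -0.4733, 1.1003], [0.837, 0.4401, -0.3252, 0.3075], [-0.0163, -0.5741, -0.8187, 0.8976], [0.0, 0.0, 0.0, 1.0]]
tote [(0.76, [213.0, 168.0, 347.0, 305.0], 7601), (0.65, [241.0, 166.0, 253.0, 188.0], 323)]
catch_hinge []
catch_handle [(0.4, [264.0, 166.0, 326.0, 239.0], 388)]
gate [(0.89, [266.0, 171.0, 325.0, 240.0], 433)]
gate_handle [(0.68, [264.0, 170.0, 323.0, 238.0], 445)]
bottle_mid [(0.95, [158.0, 191.0, 185.0, 233.0], 713)
[... 723 characters left out ...]
h_hinge [(0.45, [236.0, 182.0, 250.0, 203.0], 138)]
catch_handle [(0.54, [253.0, 202.0, 267.0, 226.0], 106)]
gate [(0.9, [233.0, 196.0, 268.0, 266.0], 1145), (0.33, [202.0, 169.0, 343.0, 272.0], 7608)]
gate_handle [(0.72, [231.0, 196.0, 267.0, 267.0], 1343), (0.34, [264.0, 190.0, 292.0, 222.0], 586)]
bottle_mid [(0.95, [356.0, 248.0, 390.0, 307.0], 1291), (0.92, [284.0, 195.0, 309.0, 233.0], 509), (0.76, [346.0, 218.0, 373.0, 274.0], 1080)]
carton_mid [(0.97, [264.0, 191.0, 292.0, 225.0], 690)]
can_mid [(0.88, [301.0, 255.0, 333.0, 300.0], 1236), (0.54, [203.0, 171.0, 342.0, 272.0], 7831)]
jar_mid [(0.72, [249.0, 164.0, 272.0, 181.0], 289)]
tin_mid [(0.91, [252.0, 292.0, 275.0, 324.0], 658)]
```

View pics/scene0.png

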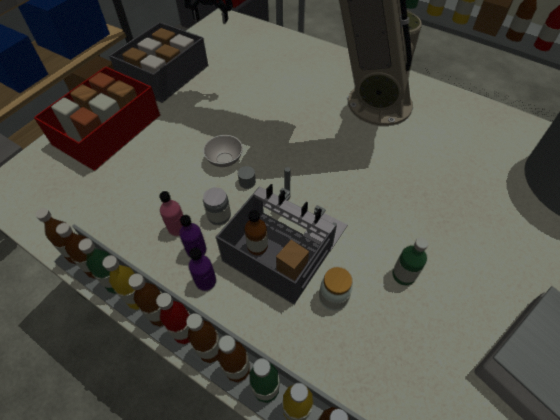

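View pics/side0.png

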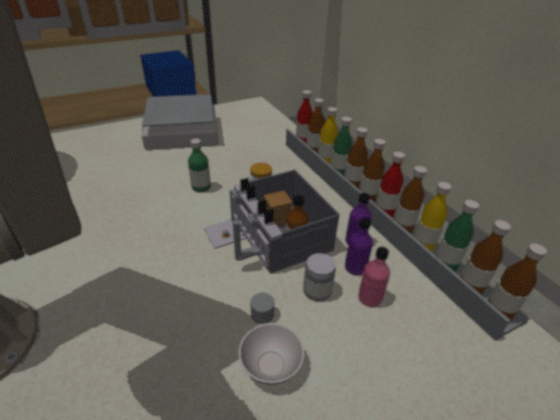

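The amber bottle (scene ~257,232) stands at the can/tin side, which is the handle end. The carton (291,258) is at the jar side, the hinge end. So the hinge catch goes first. Next, zoomed crops to get the tote corners.

```bash
python3 - <<'E'
import cv2,numpy as np
def crop(f,x0,y0,w,h,k):
    a=cv2.imread('pics/'+f)[y0:y0+h,x0:x0+w]
    a=cv2.resize(a,None,fx=k,fy=k,interpolation=cv2.INTER_CUBIC)
    a=np.clip(a*1.7,0,255).astype('uint8')
    for i in range(0,w,20): cv2.putText(a,str(x0+i),(i*k,8),0,.3,(0,255,0)); cv2.line(a,(i*k,8),(i*k,12),(0,255,0))
    for j in range(0,h,20): cv2.putText(a,str(y0+j),(0,j*k+4),0,.3,(0,255,255)); 
    return a
cv2.imwrite('pics/c1.png',crop('scene0.png',205,160,160,120+30,4)[:600])
cv2.imwrite('pics/c2.png',crop('side0.png',190,160,160,120,5))
E
```

```text
(no output)
```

View pics/c1.png

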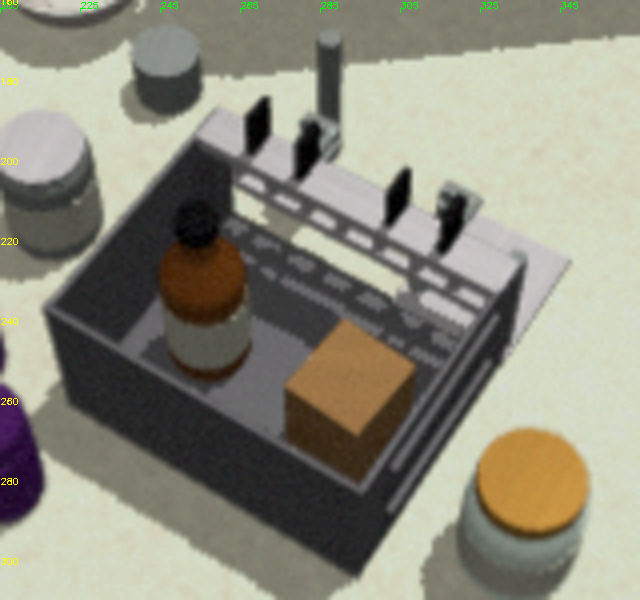

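View pics/c2.png

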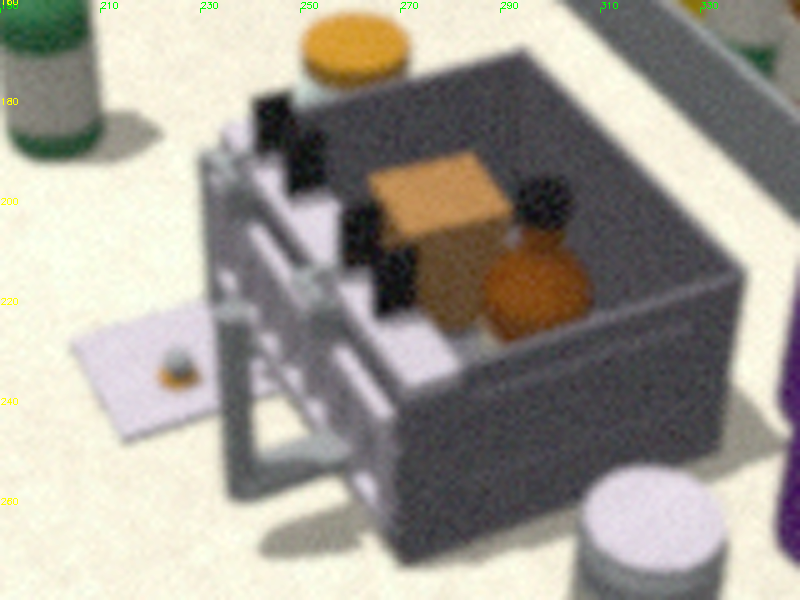

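Both crops confirm that the bottle is at the handle end. In the scene crop I read the tote's rear rim corners at (216,237) and (295.5,283) and the post top at (287.5,169). In the side crop the rear corner is at (339,214) and the front bottom corner at (271.6,272.6). I'll fit the pose from these.

```bash
cat >> h.py <<'E'
def proj(c,P,ext=None):
    E=np.linalg.inv(c['extrinsics'] if ext is None else ext); p=E[:3,:3]@np.asarray(P).T+E[:3,3:4]
    s=p[:2]/p[2]; r2=(s**2).sum(0); s=s*(1+c['k1']*r2); K=c['intrinsics']
    return np.stack([K[0,0]*s[0]+K[0,2],K[1,1]*s[1]+K[1,2]],1)
def tw(t,P):
    P=np.atleast_2d(P)/1000.; c,s=np.cos(t[2]),np.sin(t[2])
    return np.stack([t[0]+c*P[:,0]-s*P[:,1],t[1]+s*P[:,0]+c*P[:,1],P[:,2]],1)
E
cat > fit.py <<'E'
from h import *
from scipy.optimize import least_squares
C={n:snap(n) for n in ['scene','side']}
O={'scene':([(90,-110,120),(90,110,120),(90,110,0),(-76,-50,140),(-76,50,140)],[(216.25,237),(295.5,283),(294.5,304),(275.6,194.5),(311.25,212.5)]),
'side':([(90,-110,120),(90,-110,0),(90,110,120),(-90,-110,0),(-76,50,140),(-76,-50,140)],[(339,214),(333.6,251),(295,169.6),(271.6,272.6),(247.9,188.2),(265.6,211.2)])}
def res(t): return np.concatenate([(proj(C[n],tw(t,O[n][0]))-O[n][1]).ravel() for n in O])
r=least_squares(res,[.6,-.1,0],loss='soft_l1'); t=r.x
print('tote',t); print(np.round(res(t).reshape(-1,2),1).tolist())
h={'scene':[(287.5,169.5)],'side':[(236.6,221.6)]}
q=least_squares(lambda p:np.concatenate([(proj(C[n],[[p[0],p[1],.15]])-h[n]).ravel() for n in h]),[t[0]-.1,t[1]])
print('post',q.x,q.fun); d=q.x-t[:2];c,s=np.cos(t[2]),np.sin(t[2]); print('in tote',c*d[0]+s*d[1],-s*d[0]+c*d[1])
print('catches',tw(t,[(-76,50,142),(-76,-50,142)]))
E
python3 fit.py
```

```text
tote [ 0.69219089  0.02331018 -0.00249425]
[[-1.3, -0.9], [-0.1, 0.4], [-0.2, 0.7], [-0.0, -0.2], [-0.1, -0.1], [1.0, -0.7], [0.4, -1.0], [-0.8, -1.8], [-0.9, 0.7], [-0.6, 0.1], [-0.4, 0.2]]
post [ 0.54024488 -0.04114755] [-0.33001625 -0.24787744 -0.15479252 -0.45431409]
in tote -0.15178475701958014 -0.0648365244958373
catches [[ 0.61631584  0.07349959  0.142     ]
 [ 0.61606641 -0.0265001   0.142     ]]
```

Emit:
servo_tool(
  deltas=[
    {"dx":20,"dy":30,"rz":0.14,"fingers":-1},
    {"dx":20,"dy":30,"rz":0.14},
    {"dx":20,"dy":30,"rz":0.14},
    {"dx":20,"dy":30,"rz":0.14},
    {"dx":20,"dy":30,"rz":0.14},
    {"dx":20,"dy":30,"rz":0.14},
    {"dx":20,"dy":30,"rz":0.14},
    {"dx":20,"dy":30,"rz":0.14},
  ],
  newtons=30,
)

```text
invalid input at $.deltas[0]: expected keys dx, dy, dz, rx, ry, rz, fingers
```

Emit:
servo_tool(
  deltas=[
    {"dx":20,"dy":30,"rz":0.14},
    {"dx":20,"dy":30,"rz":0.14},
    {"dx":20,"dy":30,"rz":0.14},
    {"dx":20,"dy":30,"rz":0.14},
    {"dx":20,"dy":30,"rz":0.14},
    {"dx":20,"dy":30,"rz":0.14},
    {"dx":20,"dy":30,"rz":0.14},
    {"dx":0,"dy":0,"rz":0.14},
  ],
)

```text
invalid input at $.deltas[0]: expected keys dx, dy, dz, rx, ry, rz, fingers
```

```bash
python3 - <<'E'
from h import *
s=env.get_state(); print({k:np.round(s[k],3) for k in ['clock','joint_pos','tcp_pos','orientation','wrist_force']})
E
```

```text
{'clock': np.float64(1.2), 'joint_pos': array([-1.337,  0.313,  0.046,  1.304,  0.   ,  1.431]), 'tcp_pos': array([ 0.21 , -0.535,  0.304]), 'orientation': array([0.   , 0.983, 0.186, 0.   ]), 'wrist_force': array([0.384, 0.93 , 0.453])}
```

Emit:
servo_tool(
  deltas=[
    {"dx":20,"dy":30,"dz":0,"rx":0,"ry":0,"rz":0.14,"fingers":-1},
    {"dx":20,"dy":30,"dz":0,"rx":0,"ry":0,"rz":0.14,"fingers":-1},
    {"dx":20,"dy":30,"dz":0,"rx":0,"ry":0,"rz":0.14,"fingers":-1},
    {"dx":20,"dy":30,"dz":0,"rx":0,"ry":0,"rz":0.14,"fingers":-1},
    {"dx":20,"dy":30,"dz":0,"rx":0,"ry":0,"rz":0.14,"fingers":-1},
    {"dx":20,"dy":30,"dz":0,"rx":0,"ry":0,"rz":0.14,"fingers":-1},
    {"dx":20,"dy":30,"dz":0,"rx":0,"ry":0,"rz":0.14,"fingers":-1},
    {"dx":20,"dy":30,"dz":0,"rx":0,"ry":0,"rz":0.14,"fingers":-1},
  ],
  newtons=30,
)

```text
clock: 2.0
tcp_pos: [0.3706, -0.2941, 0.3042]
orientation: [0.0, 0.732, 0.681, 0.0]
wrist_force: [0.2, -0.7, 0.6]
finger_gap: 0.0855
```

Emit:
servo_tool(
  deltas=[
    {"dx":20,"dy":30,"dz":0,"rx":0,"ry":0,"rz":0.14,"fingers":-1},
    {"dx":20,"dy":30,"dz":0,"rx":0,"ry":0,"rz":0.14,"fingers":-1},
    {"dx":20,"dy":30,"dz":0,"rx":0,"ry":0,"rz":0.14,"fingers":-1},
    {"dx":20,"dy":30,"dz":0,"rx":0,"ry":0,"rz":0.14,"fingers":-1},
    {"dx":20,"dy":30,"dz":0,"rx":0,"ry":0,"rz":0.14,"fingers":-1},
    {"dx":20,"dy":30,"dz":0,"rx":0,"ry":0,"rz":0.14,"fingers":-1},
    {"dx":0,"dy":30,"dz":0,"rx":0,"ry":0,"rz":0.14,"fingers":-1},
    {"dx":0,"dy":0,"dz":0,"rx":0,"ry":0,"rz":0.14,"fingers":-1},
  ],
)

```text
clock: 2.8
tcp_pos: [0.4901, -0.0822, 0.3039]
orientation: [-0.0, 0.256, 0.967, 0.001]
wrist_force: [1.0, -0.3, 0.4]
finger_gap: 0.0851
```

```bash
python3 - <<'E'
from h import *
s=env.get_state(); print({k:np.round(s[k],3) for k in ['clock','joint_pos','tcp_pos','orientation','wrist_force']})
E
```

```text
{'clock': np.float64(2.8), 'joint_pos': array([-3.280e-01,  1.630e-01, -1.500e-01,  1.259e+00,  1.000e-03,
        1.890e-01]), 'tcp_pos': array([ 0.49 , -0.082,  0.304]), 'orientation': array([-0.   ,  0.256,  0.967,  0.001]), 'wrist_force': array([ 0.977, -0.276,  0.382])}
```

Emit:
servo_tool(
  deltas=[
    {"dx":25,"dy":30,"dz":0,"rx":0,"ry":0,"rz":0.13,"fingers":-1},
    {"dx":25,"dy":30,"dz":0,"rx":0,"ry":0,"rz":0.13,"fingers":-1},
    {"dx":25,"dy":30,"dz":0,"rx":0,"ry":0,"rz":0.13,"fingers":-1},
    {"dx":25,"dy":30,"dz":0,"rx":0,"ry":0,"rz":0.125,"fingers":-1},
    {"dx":26,"dy":35,"dz":0,"rx":0,"ry":0,"rz":0,"fingers":-1},
    {"dx":0,"dy":0,"dz":0,"rx":0,"ry":0,"rz":0,"fingers":-1},
    {"dx":0,"dy":0,"dz":0,"rx":0,"ry":0,"rz":0,"fingers":-1},
  ],
)

```text
clock: 3.5
tcp_pos: [0.6161, 0.0705, 0.3032]
orientation: [-0.001, 0.005, 1.0, -0.0]
wrist_force: [0.2, -0.2, 0.2]
finger_gap: 0.0854
```

```bash
python3 - <<'E'
from h import *
from scipy.spatial.transform import Rotation as R
c=snap('wrist'); s=c['s']; print({k:np.round(s[k],4) for k in ['clock','joint_pos','tcp_pos','orientation','wrist_force']})
T=np.eye(4); q=s['orientation']; T[:3,:3]=R.from_quat(np.r_[q[1:],q[0]]).as_matrix(); T[:3,3]=s['tcp_pos']
E=T@c['hand_eye']; print(np.round(c['hand_eye'],3).tolist(),c['k1'])
t=[.69219,.02331,-.0025]
a=cv2.resize(c['img'][:,:,::-1],None,fx=1.4,fy=1.4)
pts=[]
for yc in (50,-50):
  for sg in (-1,1):
    for z in (122,158):
      for x in (-87,-65): 
        pts+=[(x,yc+sg*22,z)]
pts+=[(-152,-65,150),(-90,-110,118),(-90,110,118),(-62,110,118),(-62,-110,118)]
pts+=[(90,110,120),(90,-110,120)]
for p in proj(c,tw(t,pts),E): cv2.circle(a,tuple(int(v*1.4) for v in p),2,(0,0,255),-1)
cv2.imwrite('pics/w1.png',a)
E
```

```text
{'clock': np.float64(3.5), 'joint_pos': array([-1.5300e-02,  4.0420e-01,  1.7560e-01,  1.3434e+00, -2.0000e-04,
       -4.4000e-03]), 'tcp_pos': array([0.6161, 0.0705, 0.3032]), 'orientation': array([-6.0e-04,  5.5e-03,  1.0e+00, -1.0e-04]), 'wrist_force': array([ 0.2419, -0.1616,  0.2386])}
[[-0.0, -0.95, -0.311, 0.081], [1.0, -0.001, 0.001, 0.001], [-0.002, -0.311, 0.95, -0.07], [0.0, 0.0, 0.0, 1.0]] -0.040098604022570004
```

View pics/w1.png

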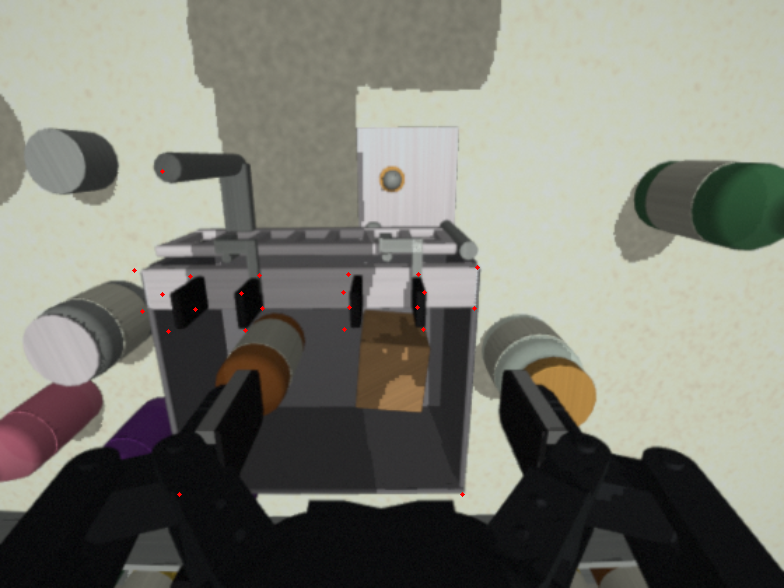

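The overlay matches within about 5 mm; the catch tabs appear at x 350–425 (hinge) and 172–262 (handle) in the picture. I'll refit with the wrist points included.

```bash
cat > fit2.py <<'E'
import io,contextlib
from scipy.spatial.transform import Rotation as R
with contextlib.redirect_stdout(io.StringIO()): from fit import *
def wext(s,c):
    T=np.eye(4); q=s['orientation']; T[:3,:3]=R.from_quat(np.r_[q[1:],q[0]]).as_matrix(); T[:3,3]=s['tcp_pos']; return T@c['hand_eye']
W=snap('wrist'); W['extrinsics']=wext(W['s'],W)
Ow=([(-90,110,118),(-90,-110,118),(90,110,120),(-87,-72,158),(-65,-72,158),(-87,28,158),(-65,28,158),(-65,72,122),(-65,-28,122)],
 np.array([(478,267),(145,268),(464,492),(172,290),(178,328),(350,283),(352,325),(425,306),(262,307)])/1.4)
def rw(t): return (proj(W,tw(t,Ow[0])+[0,0,t[3] if len(t)>3 else 0])-Ow[1]).ravel()
if __name__=='__main__':
    print(W['intrinsics'])
    for f,x0 in ((rw,[*t]),(rw,[*t,0]),(lambda x:np.r_[res(x),rw(x)*.7],[*t])):
        r=least_squares(f,x0,loss='soft_l1'); print(np.round(r.x,4),np.round(f(r.x).reshape(-1,2),1)[-9:].tolist()); print(tw(r.x,[(-76,50,142),(-76,-50,142)])[:,:2].tolist())
E
python3 fit2.py
```

```text
[[296.69470682   0.         271.7503346 ]
 [  0.         296.69470682 208.76077555]
 [  0.           0.           1.        ]]
[ 0.6902  0.025  -0.0127] [[4.3, -0.5], [-2.8, -0.6], [1.4, 0.5], [-1.4, 0.4], [-1.3, -0.4], [0.8, 5.1], [0.0, 1.7], [-0.9, -0.4], [5.0, -0.9]]
[[0.6148528837767435, 0.07591739995654814], [0.6135823053171776, -0.024074527869542336]]
[ 0.6915  0.0242 -0.0124 -0.0036] [[2.4, -0.2], [-1.3, -0.2], [0.1, -1.1], [0.1, 0.6], [0.1, -0.7], [0.1, 5.3], [-0.6, 1.4], [-2.1, -0.4], [5.3, -0.9]]
[[0.616102332788262, 0.07513510826905809], [0.6148587662581892, -0.024857159143403786]]
[ 0.6906  0.0244 -0.0123] [[2.5, -0.1], [-2.4, -0.1], [0.6, 0.5], [-1.5, 0.7], [-1.4, 0.1], [0.0, 3.9], [-0.5, 1.5], [-1.1, 0.0], [3.1, -0.3]]
[[0.615229556190887, 0.07531947875548307], [0.6139959668033862, -0.024672912241147493]]
```

Emit:
servo_tool(
  deltas=[
    {"dx":0,"dy":5,"dz":-20,"rx":0,"ry":0,"rz":0,"fingers":-1},
    {"dx":0,"dy":0,"dz":-25,"rx":0,"ry":0,"rz":0,"fingers":-1},
    {"dx":0,"dy":0,"dz":-25,"rx":0,"ry":0,"rz":0,"fingers":-1},
    {"dx":0,"dy":0,"dz":-20,"rx":0,"ry":0,"rz":0,"fingers":-1},
    {"dx":0,"dy":0,"dz":-10,"rx":0,"ry":0,"rz":0,"fingers":-1},
    {"dx":0,"dy":0,"dz":-3,"rx":0,"ry":0,"rz":0,"fingers":-1},
    {"dx":0,"dy":0,"dz":0,"rx":0,"ry":0,"rz":0,"fingers":-1},
  ],
)

```text
clock: 4.4
tcp_pos: [0.616, 0.0742, 0.2015]
orientation: [0.0, 0.007, 1.0, 0.0]
wrist_force: [0.2, -0.2, -0.4]
finger_gap: 0.0854
```

Emit:
servo_tool(
  deltas=[
    {"dx":0,"dy":0,"dz":0,"rx":0,"ry":0,"rz":0,"fingers":0},
    {"dx":0,"dy":0,"dz":0,"rx":0,"ry":0,"rz":0,"fingers":0},
    {"dx":0,"dy":0,"dz":0,"rx":0,"ry":0,"rz":0,"fingers":0},
    {"dx":0,"dy":0,"dz":0,"rx":0,"ry":0,"rz":0,"fingers":0},
    {"dx":0,"dy":0,"dz":0,"rx":0,"ry":0,"rz":0,"fingers":0},
  ],
)

```text
clock: 4.9
tcp_pos: [0.6163, 0.0744, 0.2014]
orientation: [0.0, 0.006, 1.0, -0.0]
wrist_force: [0.3, -2.1, 1.2]
finger_gap: 0.0425
```

```bash
python3 - <<'E'
from h import *
c=snap('wrist'); cv2.imwrite('pics/w2.png',cv2.resize(c['img'][:,:,::-1],None,fx=1.4,fy=1.4))
E
```

```text
(no output)
```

View pics/w2.png

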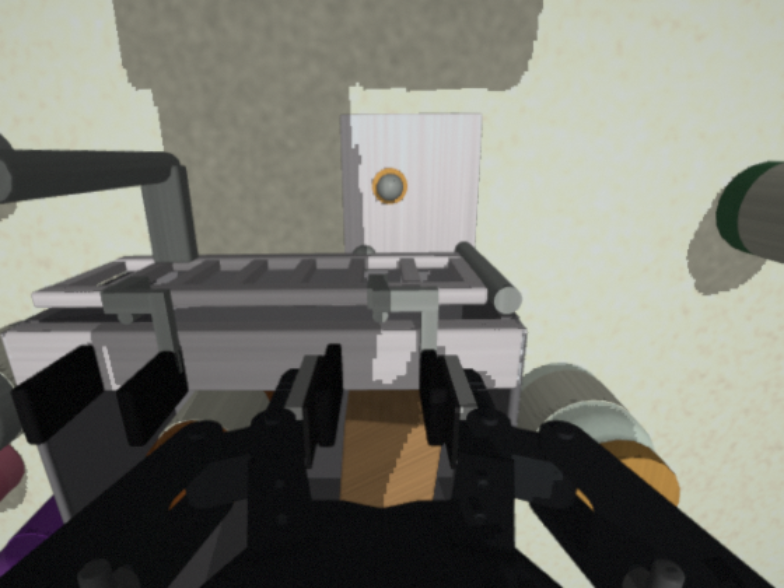

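The hinge-end tabs (325,400 and 432,400) are between the pads. Squeezing.

Emit:
servo_tool(
  deltas=[
    {"dx":0,"dy":0,"dz":0,"rx":0,"ry":0,"rz":0,"fingers":1},
    {"dx":0,"dy":0,"dz":0,"rx":0,"ry":0,"rz":0,"fingers":1},
    {"dx":0,"dy":0,"dz":0,"rx":0,"ry":0,"rz":0,"fingers":1},
    {"dx":0,"dy":0,"dz":0,"rx":0,"ry":0,"rz":0,"fingers":1},
    {"dx":0,"dy":0,"dz":0,"rx":0,"ry":0,"rz":0,"fingers":1},
    {"dx":0,"dy":0,"dz":0,"rx":0,"ry":0,"rz":0,"fingers":1},
  ],
  newtons=40,
)

```text
clock: 5.55
tcp_pos: [0.6162, 0.0744, 0.2019]
orientation: [0.001, 0.006, 1.0, -0.0]
wrist_force: [-0.5, -2.7, 5.5]
finger_gap: 0.0218
```

Emit:
servo_tool(
  deltas=[
    {"dx":0,"dy":0,"dz":0,"rx":0,"ry":0,"rz":0,"fingers":1},
    {"dx":0,"dy":0,"dz":0,"rx":0,"ry":0,"rz":0,"fingers":1},
    {"dx":0,"dy":0,"dz":0,"rx":0,"ry":0,"rz":0,"fingers":1},
  ],
)

```text
clock: 5.85
tcp_pos: [0.6162, 0.0744, 0.2019]
orientation: [0.001, 0.006, 1.0, -0.0]
wrist_force: [-1.3, -2.0, 5.5]
finger_gap: 0.0218
```

Emit:
servo_tool(
  deltas=[
    {"dx":0,"dy":0,"dz":0,"rx":0,"ry":0,"rz":0,"fingers":0},
    {"dx":0,"dy":0,"dz":0,"rx":0,"ry":0,"rz":0,"fingers":-1},
    {"dx":0,"dy":0,"dz":0,"rx":0,"ry":0,"rz":0,"fingers":-1},
    {"dx":0,"dy":0,"dz":0,"rx":0,"ry":0,"rz":0,"fingers":-1},
    {"dx":0,"dy":0,"dz":0,"rx":0,"ry":0,"rz":0,"fingers":-1},
    {"dx":0,"dy":0,"dz":30,"rx":0,"ry":0,"rz":0,"fingers":-1},
    {"dx":0,"dy":0,"dz":40,"rx":0,"ry":0,"rz":0,"fingers":-1},
    {"dx":0,"dy":0,"dz":0,"rx":0,"ry":0,"rz":0,"fingers":-1},
  ],
)

```text
clock: 6.65
tcp_pos: [0.6183, 0.0748, 0.2769]
orientation: [0.005, 0.006, 1.0, 0.0]
wrist_force: [1.0, 0.3, 0.8]
finger_gap: 0.0852
```

Emit:
servo_tool(
  deltas=[
    {"dx":0,"dy":-30,"dz":0,"rx":0,"ry":0,"rz":0,"fingers":-1},
    {"dx":-1,"dy":-40,"dz":0,"rx":0,"ry":0,"rz":0,"fingers":-1},
    {"dx":0,"dy":-29,"dz":0,"rx":0,"ry":0,"rz":0,"fingers":-1},
    {"dx":0,"dy":0,"dz":0,"rx":0,"ry":0,"rz":0,"fingers":-1},
    {"dx":0,"dy":0,"dz":0,"rx":0,"ry":0,"rz":0,"fingers":-1},
  ],
)

```text
clock: 7.15
tcp_pos: [0.6148, -0.0248, 0.2705]
orientation: [-0.0, 0.007, 1.0, 0.0]
wrist_force: [0.1, 0.4, 0.1]
finger_gap: 0.0858
```

```bash
python3 - <<'E'
from h import *
c=snap('wrist'); print(c['s']['tcp_pos'],c['s']['finger_gap']); cv2.imwrite('pics/w3.png',cv2.resize(c['img'][:,:,::-1],None,fx=1.4,fy=1.4))
E
```

```text
[ 0.61481521 -0.0248077   0.27050979] 0.08575221350762478
```

View pics/w3.png

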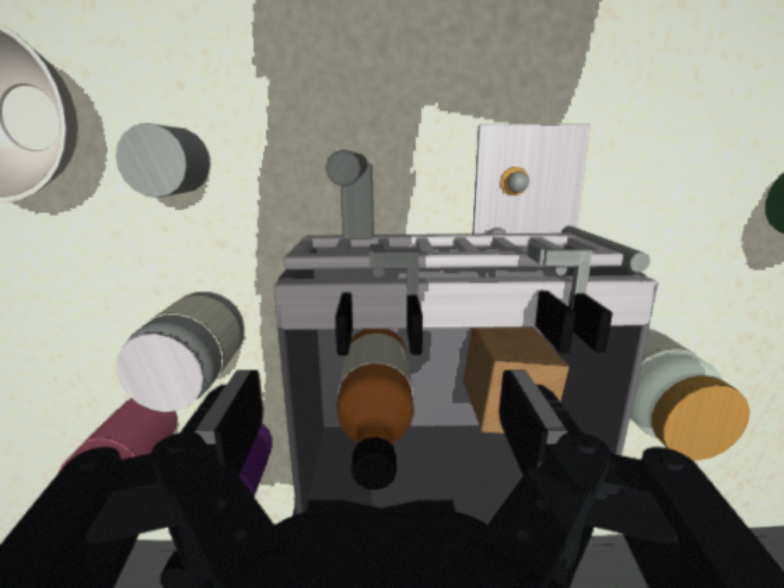

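The hinge catch now stands closed (tabs at 553 and 590 against 343 and 414 for the open one), and the handle catch is centred under the gripper. Descending and squeezing it.

Emit:
servo_tool(
  deltas=[
    {"dx":1,"dy":0,"dz":-25,"rx":0,"ry":0,"rz":0,"fingers":-1},
    {"dx":0,"dy":0,"dz":-25,"rx":0,"ry":0,"rz":0,"fingers":-1},
    {"dx":0,"dy":0,"dz":-14,"rx":0,"ry":0,"rz":0,"fingers":-1},
    {"dx":0,"dy":0,"dz":-5,"rx":0,"ry":0,"rz":0,"fingers":-1},
    {"dx":0,"dy":0,"dz":0,"rx":0,"ry":0,"rz":0,"fingers":-1},
    {"dx":0,"dy":0,"dz":0,"rx":0,"ry":0,"rz":0,"fingers":0},
    {"dx":0,"dy":0,"dz":0,"rx":0,"ry":0,"rz":0,"fingers":0},
    {"dx":0,"dy":0,"dz":0,"rx":0,"ry":0,"rz":0,"fingers":0},
  ],
)

```text
clock: 8.0
tcp_pos: [0.6165, -0.0244, 0.203]
orientation: [0.001, 0.006, 1.0, -0.0]
wrist_force: [-0.5, -3.7, 1.8]
finger_gap: 0.0447
```

Emit:
servo_tool(
  deltas=[
    {"dx":0,"dy":0,"dz":0,"rx":0,"ry":0,"rz":0,"fingers":1},
    {"dx":0,"dy":0,"dz":0,"rx":0,"ry":0,"rz":0,"fingers":1},
    {"dx":0,"dy":0,"dz":0,"rx":0,"ry":0,"rz":0,"fingers":1},
    {"dx":0,"dy":0,"dz":0,"rx":0,"ry":0,"rz":0,"fingers":1},
    {"dx":0,"dy":0,"dz":0,"rx":0,"ry":0,"rz":0,"fingers":1},
    {"dx":0,"dy":0,"dz":0,"rx":0,"ry":0,"rz":0,"fingers":1},
    {"dx":0,"dy":0,"dz":0,"rx":0,"ry":0,"rz":0,"fingers":1},
    {"dx":0,"dy":0,"dz":0,"rx":0,"ry":0,"rz":0,"fingers":1},
  ],
)

```text
clock: 8.8
tcp_pos: [0.6166, -0.0255, 0.2036]
orientation: [0.001, 0.007, 1.0, -0.001]
wrist_force: [-1.8, -3.8, 6.3]
finger_gap: 0.0221
```

Emit:
servo_tool(
  deltas=[
    {"dx":0,"dy":0,"dz":0,"rx":0,"ry":0,"rz":0,"fingers":0},
    {"dx":0,"dy":0,"dz":0,"rx":0,"ry":0,"rz":0,"fingers":-1},
    {"dx":0,"dy":0,"dz":0,"rx":0,"ry":0,"rz":0,"fingers":-1},
    {"dx":0,"dy":0,"dz":0,"rx":0,"ry":0,"rz":0,"fingers":-1},
    {"dx":0,"dy":0,"dz":0,"rx":0,"ry":0,"rz":0,"fingers":-1},
    {"dx":0,"dy":0,"dz":30,"rx":0,"ry":0,"rz":0,"fingers":-1},
    {"dx":0,"dy":0,"dz":40,"rx":0,"ry":0,"rz":0,"fingers":-1},
    {"dx":0,"dy":0,"dz":0,"rx":0,"ry":0,"rz":0,"fingers":-1},
  ],
)

```text
clock: 9.6
tcp_pos: [0.6182, -0.0245, 0.2778]
orientation: [0.005, 0.006, 1.0, -0.001]
wrist_force: [1.4, 0.1, 0.2]
finger_gap: 0.0852
```

```bash
python3 - <<'E'
from h import *
c=snap('wrist'); print(c['s']['tcp_pos'],c['s']['finger_gap']); cv2.imwrite('pics/w4.png',cv2.resize(c['img'][:,:,::-1],None,fx=1.4,fy=1.4))
E
```

```text
[ 0.61822319 -0.02453701  0.27775258] 0.08519241350026531
```

View pics/w4.png

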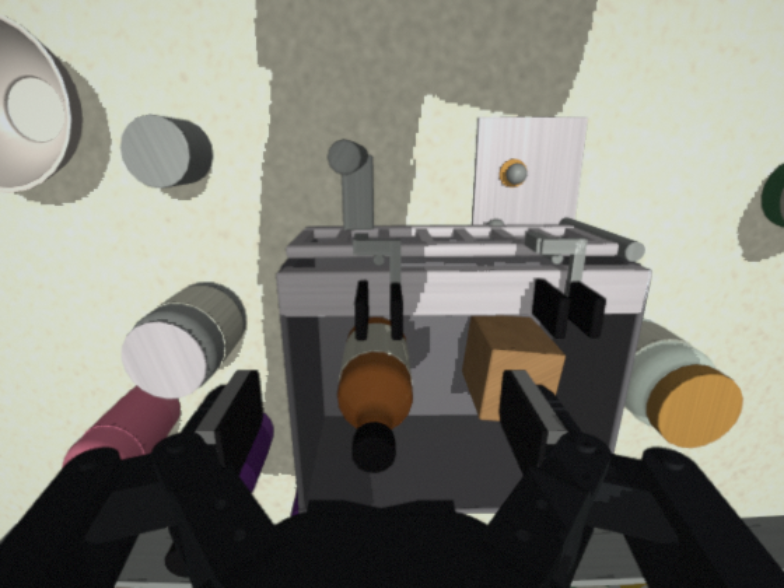

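Both catches are in, and the bottle and carton are undisturbed. Now locating the post from the wrist view (top at 345,157).

```bash
python3 - <<'E'
from fit2 import *
f=lambda p:np.concatenate([(proj(W,[[p[0],p[1],.15]])-np.array([[346,156]])/1.4).ravel()])
q=least_squares(f,[.54,-.04]); print('wrist only',q.x,W['s']['tcp_pos'])
g=lambda p:np.concatenate([(proj(C[n],[[p[0],p[1],.15]])-h[n]).ravel() for n in h]+[.7*f(p)])
h={'scene':[(287.5,169.5)],'side':[(236.6,221.6)]}
q=least_squares(g,[.54,-.04]); print('all',q.x,q.fun)
E
```

```text
wrist only [ 0.53438498 -0.03723058] [ 0.61593383 -0.02424704  0.27174316]
all [ 0.53559675 -0.03809513] [ 1.68032631 -0.93293728 -2.71095605 -0.67078484 -0.92981848  1.4507724 ]
```

Emit:
servo_tool(
  deltas=[
    {"dx":-40,"dy":-8,"dz":0,"rx":0,"ry":0,"rz":0,"fingers":-1},
    {"dx":-37,"dy":-8,"dz":0,"rx":0,"ry":0,"rz":0,"fingers":-1},
    {"dx":0,"dy":0,"dz":-20,"rx":0,"ry":0,"rz":0,"fingers":-1},
    {"dx":0,"dy":0,"dz":-25,"rx":0,"ry":0,"rz":0,"fingers":-1},
    {"dx":0,"dy":0,"dz":-25,"rx":0,"ry":0,"rz":0,"fingers":-1},
    {"dx":0,"dy":0,"dz":-19,"rx":0,"ry":0,"rz":0,"fingers":-1},
    {"dx":0,"dy":0,"dz":0,"rx":0,"ry":0,"rz":0,"fingers":-1},
    {"dx":0,"dy":0,"dz":0,"rx":0,"ry":0,"rz":0,"fingers":-1},
  ],
)

```text
clock: 10.6
tcp_pos: [0.5382, -0.0402, 0.1821]
orientation: [-0.001, 0.006, 1.0, 0.0]
wrist_force: [0.5, 0.5, 1.3]
finger_gap: 0.085
```

Emit:
servo_tool(
  deltas=[
    {"dx":0,"dy":0,"dz":0,"rx":0,"ry":0,"rz":0,"fingers":0.5},
    {"dx":0,"dy":0,"dz":0,"rx":0,"ry":0,"rz":0,"fingers":0.5},
    {"dx":0,"dy":0,"dz":0,"rx":0,"ry":0,"rz":0,"fingers":0.5},
    {"dx":0,"dy":0,"dz":0,"rx":0,"ry":0,"rz":0,"fingers":0.5},
    {"dx":0,"dy":0,"dz":0,"rx":0,"ry":0,"rz":0,"fingers":0.5},
    {"dx":0,"dy":0,"dz":0,"rx":0,"ry":0,"rz":0,"fingers":0.5},
  ],
)

```text
clock: 11.2
tcp_pos: [0.539, -0.0404, 0.1831]
orientation: [0.0, 0.006, 1.0, 0.0]
wrist_force: [-0.6, -0.5, -0.1]
finger_gap: 0.0216
```

```bash
python3 - <<'E'
from h import *
c=snap('wrist'); print(c['s']['tcp_pos'],c['s']['finger_gap']); cv2.imwrite('pics/w5.png',cv2.resize(c['img'][:,:,::-1],None,fx=1.4,fy=1.4))
E
```

```text
[ 0.53900402 -0.04035911  0.18308083] 0.021551770555610136
```

View pics/w5.png

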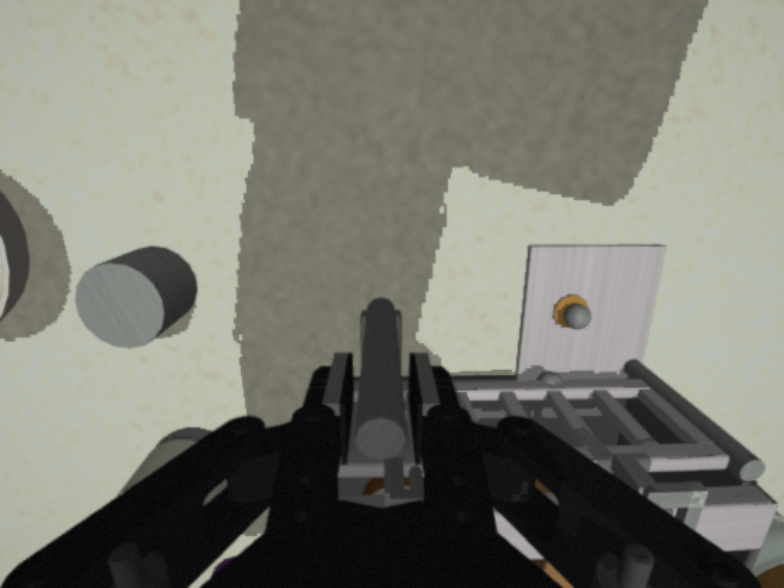

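The post sits centred between the pads. Working out the arc.

Emit:
servo_tool(
  deltas=[
    {"dx":0,"dy":0,"dz":0,"rx":0,"ry":0,"rz":0,"fingers":1},
    {"dx":0,"dy":0,"dz":0,"rx":0,"ry":0,"rz":0,"fingers":1},
    {"dx":0,"dy":0,"dz":0,"rx":0,"ry":0,"rz":0,"fingers":1},
    {"dx":0,"dy":0,"dz":0,"rx":0,"ry":0,"rz":0,"fingers":1},
  ],
  newtons=60,
)

```text
clock: 11.65
tcp_pos: [0.5391, -0.0404, 0.1831]
orientation: [0.0, 0.006, 1.0, -0.0]
wrist_force: [-0.9, -1.1, 3.2]
finger_gap: 0.0147
```

```bash
python3 - <<'E'
import numpy as np
from h import env
print(env.get_state()['tcp_pos'],env.get_state()['wrist_force'],env.get_state()['finger_gap'])
y=-.008;c,s=np.cos(y),np.sin(y)
r=-np.array([c*55-s*165,s*55+c*165])
th=np.arange(0,1.77,.08)
P=np.stack([np.cos(th)*r[0]+np.sin(th)*r[1],-np.sin(th)*r[0]+np.cos(th)*r[1]],1)
for k,d in enumerate(np.diff(P,axis=0)): print(k+1,round(th[k+1],2),np.round(d,1),np.round(P[k+1]-P[0],1))
E
```

```text
[ 0.53905695 -0.04044806  0.18311499] [-0.87642501 -1.1044737   3.15860093] 0.014659756570970926
1 0.08 [-13.   5.] [-13.   5.]
2 0.16 [-12.5   6. ] [-25.5  11.1]
3 0.24 [-12.   7.] [-37.5  18.1]
4 0.32 [-11.4   8. ] [-48.9  26.1]
5 0.4 [-10.7   8.9] [-59.6  34.9]
6 0.48 [-10.    9.7] [-69.6  44.6]
7 0.56 [-9.2 10.4] [-78.8  55.1]
8 0.64 [-8.3 11.1] [-87.1  66.2]
9 0.72 [-7.4 11.8] [-94.5  78. ]
10 0.8 [-6.4 12.3] [-101.    90.3]
11 0.88 [-5.4 12.8] [-106.4  103.1]
12 0.96 [-4.4 13.2] [-110.8  116.3]
13 1.04 [-3.3 13.5] [-114.1  129.8]
14 1.12 [-2.2 13.7] [-116.3  143.6]
15 1.2 [-1.1 13.9] [-117.5  157.4]
16 1.28 [-0.  13.9] [-117.5  171.3]
17 1.36 [ 1.1 13.9] [-116.4  185.2]
18 1.44 [ 2.2 13.7] [-114.2  198.9]
19 1.52 [ 3.3 13.5] [-110.9  212.4]
20 1.6 [ 4.4 13.2] [-106.5  225.7]
21 1.68 [ 5.4 12.8] [-101.1  238.5]
22 1.76 [ 6.4 12.3] [-94.7 250.8]
```

Emit:
servo_tool(
  deltas=[
    {"dx":-13,"dy":5,"dz":0,"rx":0,"ry":0,"rz":-0.08,"fingers":1},
    {"dx":-12.5,"dy":6,"dz":0,"rx":0,"ry":0,"rz":-0.08,"fingers":1},
    {"dx":-12,"dy":7,"dz":0,"rx":0,"ry":0,"rz":-0.08,"fingers":1},
    {"dx":0,"dy":0,"dz":0,"rx":0,"ry":0,"rz":0,"fingers":1},
  ],
)

```text
clock: 12.05
tcp_pos: [0.5004, -0.0218, 0.1831]
orientation: [-0.0, 0.126, 0.992, 0.0]
wrist_force: [-0.5, -1.6, -0.5]
finger_gap: 0.0144
```

Emit:
servo_tool(
  deltas=[
    {"dx":-11.4,"dy":8,"dz":0,"rx":0,"ry":0,"rz":-0.08,"fingers":1},
    {"dx":-10.7,"dy":9,"dz":0,"rx":0,"ry":0,"rz":-0.08,"fingers":1},
    {"dx":-10,"dy":9.6,"dz":0,"rx":0,"ry":0,"rz":-0.08,"fingers":1},
    {"dx":-9.2,"dy":10.4,"dz":0,"rx":0,"ry":0,"rz":-0.08,"fingers":1},
    {"dx":-8.3,"dy":11.2,"dz":0,"rx":0,"ry":0,"rz":-0.08,"fingers":1},
    {"dx":0,"dy":0,"dz":0,"rx":0,"ry":0,"rz":0,"fingers":1},
  ],
)

```text
clock: 12.65
tcp_pos: [0.4513, 0.0261, 0.1831]
orientation: [-0.0, 0.32, 0.948, -0.0]
wrist_force: [-3.3, -3.8, 2.8]
finger_gap: 0.0147
```

Emit:
servo_tool(
  deltas=[
    {"dx":-7.4,"dy":11.8,"dz":0,"rx":0,"ry":0,"rz":-0.08,"fingers":1},
    {"dx":-6.4,"dy":12.3,"dz":0,"rx":0,"ry":0,"rz":-0.08,"fingers":1},
    {"dx":-5.4,"dy":12.8,"dz":0,"rx":0,"ry":0,"rz":-0.08,"fingers":1},
    {"dx":-4.4,"dy":13.2,"dz":0,"rx":0,"ry":0,"rz":-0.08,"fingers":1},
    {"dx":-3.3,"dy":13.5,"dz":0,"rx":0,"ry":0,"rz":-0.08,"fingers":1},
    {"dx":0,"dy":0,"dz":0,"rx":0,"ry":0,"rz":0,"fingers":1},
  ],
)

```text
clock: 13.25
tcp_pos: [0.4244, 0.0899, 0.183]
orientation: [-0.001, 0.501, 0.865, -0.001]
wrist_force: [-5.4, -2.8, 6.5]
finger_gap: 0.0144
```

Emit:
servo_tool(
  deltas=[
    {"dx":-2.2,"dy":13.7,"dz":0,"rx":0,"ry":0,"rz":-0.08,"fingers":1},
    {"dx":-1.1,"dy":13.9,"dz":0,"rx":0,"ry":0,"rz":-0.08,"fingers":1},
    {"dx":0,"dy":13.9,"dz":0,"rx":0,"ry":0,"rz":-0.08,"fingers":1},
    {"dx":1.1,"dy":13.9,"dz":0,"rx":0,"ry":0,"rz":-0.08,"fingers":1},
    {"dx":2.2,"dy":13.7,"dz":0,"rx":0,"ry":0,"rz":-0.08,"fingers":1},
    {"dx":3.3,"dy":13.5,"dz":0,"rx":0,"ry":0,"rz":-0.08,"fingers":1},
    {"dx":4.4,"dy":13.2,"dz":0,"rx":0,"ry":0,"rz":-0.08,"fingers":1},
    {"dx":0,"dy":0,"dz":0,"rx":0,"ry":0,"rz":0,"fingers":1},
  ],
)

```text
clock: 14.05
tcp_pos: [0.4324, 0.1863, 0.183]
orientation: [-0.001, 0.721, 0.693, -0.0]
wrist_force: [-6.2, -0.3, 9.0]
finger_gap: 0.0143
```

Emit:
servo_tool(
  deltas=[
    {"dx":5,"dy":13,"dz":0,"rx":0,"ry":0,"rz":-0.08,"fingers":1},
    {"dx":0,"dy":0,"dz":0,"rx":0,"ry":0,"rz":0,"fingers":1},
    {"dx":0,"dy":0,"dz":0,"rx":0,"ry":0,"rz":0,"fingers":1},
  ],
)

```text
clock: 14.35
tcp_pos: [0.4375, 0.1985, 0.183]
orientation: [-0.001, 0.748, 0.664, -0.0]
wrist_force: [-5.1, -0.3, 7.7]
finger_gap: 0.0144
```

```bash
python3 - <<'E'
from h import *
s=env.get_state(); p=s['tcp_pos'][:2]; H=np.array([.5391+.0563*1.0,-.0404+.1646])
d=p-H; print(p,np.hypot(*d),'theta',(np.arctan2(-.1646,-.0563)-np.arctan2(d[1],d[0]))%(2*np.pi), s['wrist_force'],s['finger_gap'])
a=snap('scene')['img'][140:330,190:390]; b=snap('side')['img'][150:340,170:370]
a,b=[cv2.resize(np.clip(i*1.5,0,255).astype('uint8')[:,:,::-1],None,fx=2,fy=2,interpolation=cv2.INTER_CUBIC) for i in (a,b)]
cv2.imwrite('pics/end.png',np.hstack([a,b]))
E
```

```text
[0.43753332 0.19853893] 0.17449402092433305 theta 1.6813244185792406 [-5.12861585 -0.26571608  7.66132812] 0.01440439848578149
```

View pics/end.png

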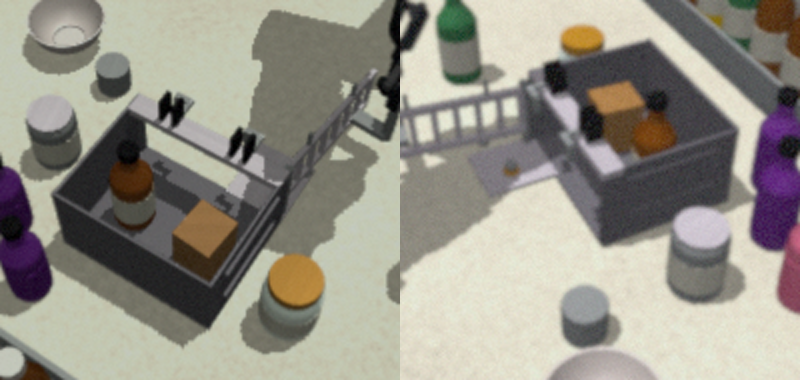

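The gate stands wide open (~1.68 rad), both catches are closed, the bottle and the other things are undisturbed, and the grip is firm. Handing in.

```bash
python3 -c "
from workcell import env,job
print(job.hand_in()); print(env.get_state()['tcp_pos'],env.get_state()['clock'],env.get_state()['finger_gap'])"
```

```text
the job is handed in; nothing more can be done
None
the job is handed in; nothing more can be done
```

The job is done and handed in, at about 14.5 s on the robot's clock. The bottle stands behind the handle-end catch, so I squeezed the hinge-end catch first and the handle-end catch second. I then swung the gate by its post past the detent and am still holding it open with a 60 N grip.

- **Gate:** the tool pose puts it at about 1.68 rad, a little past square. The handle's radius from the hinge came out at 174.5 mm against the 174 mm given. The wrist force in the held pose is under 10 N.
- **Catches:** the fingers closed to about 22 mm on each, 2 mm tighter than the stated 24 mm. The wrist view after each squeeze and the final scene and side pictures show both still in.
- **Bystanders:** the bottle, carton, can, jar and tin look unmoved in the final pictures. The bowl and green bottle are only partly visible there, and nothing touched them.
- **Disagreement:** the wrist camera and the fixed cameras differed by 2 to 4 mm on the tote's position, so I used a combined fit, which was close enough. The robot state could not be read after hand-in, so the last checks are from just before it.

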